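# Bring the red-lidded spice to the front of the turntable

## Robot

A 7-joint arm with a two-finger parallel gripper is mounted at the origin on the work surface. World frame = base frame: x ahead of the robot, y to its left, z up, the work surface at z = 0. Lengths are in m, angles in rad, forces in N, time in s.
With the tool pointing down it reaches from about 0.425 to 0.95 m from the base axis. Payload 4.7 kg.
Tool frame: the origin (TCP) lies midway between the tips of the shut fingers; the grasp point (between the pads) lies 19 mm behind it; z points along the fingers, y is the direction in which the jaws open and shut (so a half turn about z gives the same grasp; the last joint's range is limited). The gripper opens to 87 mm and grips with 3 to 60 N. Pads are 19 mm wide; open, the fingers measure 117 mm over their backs; the gripper's body (75 mm by 190 mm) begins 51 mm behind the grasp point.
Start: joints at [1.168, 0.469, -0.049, 1.532, 0.024, 1.141, -0.082], TCP at [0.247, -0.628, 0.223] pointing down, gripper open.
Joint ranges: [-2.59, 2.59], [-0.33, 1.99], [-1.39, 1.29], [0.1, 2.45], [-1.04, 4.18], [0.21, 1.99], [-2.66, 2.66]. Speed limits (rad/s): [2.57, 2.57, 3.14, 3.14, 3.14, 3.14, 3.14].

## Interface

Orientations are given as [roll, pitch, yaw] about the fixed x, y, z axes, in that order (R = Rz(yaw) Ry(pitch) Rx(roll)).
In Python, from workcell import bot, camera gives the robot as it stands. The module is installed in compiled form; this text tells all that it offers.
- The arm moves only by the tool step_arm, never from a script. Its argument "increments" is one flat list of numbers, 7 for each row, row after row: the shift along the tool's x, y, z in cm, then the turn, a rotation vector about the tool's x, y, z in degrees, then the finger opening in cm, from 0 to 8.7. A call has 1 to 12 rows; each row shifts and turns the commanded pose from where the row before left it, along the tool's axes as they then stand; what a row does not reach is not made up. A row lasts 1/12 s, in which the tool goes at most 41.7 mm and 7.16 degrees, less where a joint would pass 70% of its speed; a pose out of reach is approached as far as the arm can. A call is refused whole if a number of a shift passes 4.17 or a number of a turn 7.16, either way. A call with a gripper value outside its range is refused whole. The fingers move at their own pace and stop on an object; "squeeze" is the grip in N (left out, the last holds). Time passes only in rows, so rows that do not move let the fingers close. It gives the time, the measured TCP pose, the force and the opening at its end, in the units of the state.
- bot.observe(): the state, without advancing time (a new reading comes with each control period).
- camera(name): name is "side" or "top" or "wrist"; returns a dict with "color" (400x640x3 uint8, blue, green, red), "fx", "fy", "cx", "cy" (pixels), "R" (3x3) and "t" (3): a world point X has camera coordinates R X + t. Camera axes: x right, y down, z forward; pixel columns grow to the right and rows downward; lengths in m; the calibration is good to about 2 mm. A picture is of the moment at which its call begins. There is no depth.
- bot.close_job(): hands the job in, once; it reports no verdict.
The state is a dict: "clock": time; "joint_positions": joint angles; "dq": joint speeds; "tau": joint torques, N m; "eef_pos": TCP position; "ee_rot": TCP orientation; "ft_force": force on the tool from outside, world axes, zero at the start; "moment": the same for the moment, N m; "opening": finger opening in m.
Only numpy, scipy, OpenCV 4.12 (cv2) and the standard library are available. Lean on these libraries where they do the work, as an engineer would, in place of code of your own. Each camera call takes 0.05 s, during which the arm holds its last target.

## Task

On the kitchen worktop, turn the spice turntable by pushing its rim round with a fingertip, gently, until the jar with the red lid stands at the front, in the middle of the stand's open side. Do not touch, lift or tip any of the jars. Leave the mug, the pepper mill and the oil bottle where they are, and finish with the turntable at rest.

Things in the scene. Friction and masses are not known exactly. Their poses are not given: they have to be found in the camera images.
- station: white spice stand under the turntable, fixed: board 340 x 360 x 12 mm with a fence along the back (top 74 mm above the worktop) and side cheeks on the back half only, sloping down from 74 mm at the back to nothing abreast of the axis. The front half is open. Origin on the turntable's axis at worktop height. Its x axis points from the open front to the back fence, so the front is its -x side; y is left seen from the front; z up
- turntable (a joint): how far the turntable has turned since the start (rad), positive counter-clockwise from above. It is a wooden disc with a cork centre, 310 mm across, top 46 mm and underside 30 mm above the worktop, 18 mm of air under its rim. It turns either way without end; about 0.5 N at the rim moves it, it coasts only a few degrees after a slow push and stays where it is left
- red_jar: the jar to bring to the front: spice jar with a red lid, loose on the turntable. All six jars are 45 mm across and 65 mm tall, 80 to 170 g, stand about 78 mm from the axis, some 60 degrees apart, each in line with a rim lobe (half-way between two notches), and turn with the turntable. Origin at the centre of the underside, 46 mm above the worktop
- notch0 (a point): middle of finger notch 0 of the turntable, 142 mm from the axis, at the height of the disc's upper face. Six notches, 60 degrees apart, numbered counter-clockwise from above, are cut right through the rim, each about 66 mm wide at the rim, 42 mm at the bottom, 27 mm deep (bottom 128 mm from the axis), with nearly radial flanks that a fingertip can push
- notch1 (a point): middle of finger notch 1 of the turntable, 142 mm from the axis, at the height of the disc's upper face
- notch2 (a point): middle of finger notch 2 of the turntable, 142 mm from the axis, at the height of the disc's upper face
- notch3 (a point): middle of finger notch 3 of the turntable, 142 mm from the axis, at the height of the disc's upper face
- notch4 (a point): middle of finger notch 4 of the turntable, 142 mm from the axis, at the height of the disc's upper face
- notch5 (a point): middle of finger notch 5 of the turntable, 142 mm from the axis, at the height of the disc's upper face
- black_jar: another spice jar on the turntable, black lid, same shape as the red one; origin at the centre of its underside
- green_jar: another spice jar on the turntable, green lid, same shape as the red one; origin at the centre of its underside
- yellow_jar: another spice jar on the turntable, yellow lid, same shape as the red one; origin at the centre of its underside
- white_jar: another spice jar on the turntable, white lid, same shape as the red one; origin at the centre of its underside
- blue_jar: another spice jar on the turntable, blue lid, same shape as the red one; origin at the centre of its underside
- mug: blue ceramic mug, 82 mm across, 95 mm tall, standing on the worktop to the right of the stand; not part of the job. Origin at the centre of its underside
- pepper_mill: dark wooden pepper mill, 58 mm across, 172 mm tall, on the worktop to the right; not part of the job. Origin at the centre of its underside
- oil_bottle: amber oil bottle, 68 mm across, 220 mm tall, on the worktop to the left of the stand; not part of the job. Origin at the centre of its underside
There are look-alikes about, which are no part of the job. Of the things that look like the yellow_jar, the largest one is meant. Of the things shaped like the green_jar, the green one is meant.

How it is judged:
At the end, for the whole second after the job is handed in: The red-lidded jar stands on the turntable at the front of the stand, no more than 15 mm to either side of the stand's middle line; all six jars stand upright on the turntable within 115 mm of its axis; the turntable is at rest (under 0.05 rad/s) (y of red_jar in the frame of station between -0.015 and 0.015 m and x of red_jar in the frame of station below -0.055 m and velocity of joint turntable between -0.05 and 0.05 rad/s and angle between each of red_jar, black_jar, green_jar, yellow_jar, white_jar, blue_jar's own z axis and vertical below 0.15 rad and height (world z) of red_jar between 0.038 and 0.054 m and horizontal distance between each of red_jar, black_jar, green_jar, yellow_jar, white_jar, blue_jar and station below 0.115 m and height (world z) of black_jar between 0.038 and 0.054 m and height (world z) of green_jar between 0.038 and 0.054 m and height (world z) of yellow_jar between 0.038 and 0.054 m and height (world z) of white_jar between 0.038 and 0.054 m and height (world z) of blue_jar between 0.038 and 0.054 m); the robot touches nothing.
It fails at once if a jar is touched by the robot (more than 0.5 N) (contact force between any of the arm, the fingers and red_jar above 0.5 N or contact force between any of the arm, the fingers and black_jar above 0.5 N or contact force between any of the arm, the fingers and green_jar above 0.5 N or contact force between any of the arm, the fingers and yellow_jar above 0.5 N or contact force between any of the arm, the fingers and white_jar above 0.5 N or contact force between any of the arm, the fingers and blue_jar above 0.5 N).
It fails at once if a jar is lifted more than 10 mm, tipped by more than 0.3 rad, or leaves the turntable (height (world z) of any of red_jar, black_jar, green_jar, yellow_jar, white_jar, blue_jar above 0.056 m or height (world z) of any of red_jar, black_jar, green_jar, yellow_jar, white_jar, blue_jar below 0.036 m or angle between any of red_jar, black_jar, green_jar, yellow_jar, white_jar, blue_jar's own z axis and vertical above 0.3 rad).
It fails at once if the turntable is spun hard (faster than 3 rad/s) (velocity of joint turntable above 3 rad/s or velocity of joint turntable below -3 rad/s).
It fails at once if the mug, the pepper mill or the oil bottle is moved by more than 20 mm or tipped (distance of any of mug, pepper_mill, oil_bottle from where it was at the start of the episode above 0.02 m or angle between any of mug, pepper_mill, oil_bottle's own z axis and vertical above 0.3 rad).
It also fails if it takes over 67 s, if anything falls off the work surface, if the arm or the gripper's body presses on something with over 40 N, if the wrist force passes 120 N, or if a joint passes its speed limit or range.

## Working session

There is one attempt and no reset: what is moved stays moved. The work goes in short steps, Python scripts to look and compute and a tool call to move; the robot and the scene stay as the last step left them, time stands still between calls to the robot, and variables do not carry over. Pictures are saved under pics/ and viewed, and the job is handed in when it is done.

Besides the shell and the picture viewer there is one more tool, called after "Request:" as name(argument=value, ...), one argument or row to a line, values as JSON. step_arm: Moves the arm, as the interface text tells. Its arguments: {"type":"object","properties":{"increments":{"type":"array"},"squeeze":{"type":"number"}},"required":["increments"]}

```bash
mkdir -p pics; python3 - <<'E'
from workcell import bot,camera
import cv2
for n in("top","side","wrist"):
    c=camera(n);cv2.imwrite(f"pics/{n}0.png",c["color"])
    print(n,c["fx"],c["cx"],c["cy"],c["R"],c["t"])
s=bot.observe();print(s["clock"],s["eef_pos"],s["ee_rot"],s["opening"],s["ft_force"])
E
```

```text
top 467.20356258498003 325.49978977907915 201.81007081753646 [[ 0.00515855 -0.99998496 -0.0018626 ]
 [-0.98032989 -0.00468964 -0.19731021]
 [ 0.19729851  0.0028438  -0.98033933]] [-0.03926441  0.60061839  1.20862474]
side 451.801475133693 315.0638679547018 198.92744024540582 [[-0.7501729  -0.66094791 -0.01970966]
 [-0.44172804  0.52309439 -0.72886803]
 [ 0.49205382 -0.53807073 -0.68437046]] [0.43612299 0.32199256 1.10058648]
wrist 298.7818970886982 314.0062280885126 196.0214534026955 [[ 0.36604724 -0.93059556 -0.00115137]
 [-0.8965412  -0.35298315  0.2676131 ]
 [-0.24944597 -0.09692679 -0.96352577]] [-0.67406168 -0.03280166  0.38967914]
0.15 [ 0.24631272 -0.62798464  0.22173338] [-3.14012441e+00  6.60340084e-05  3.73810110e-01] 0.08688524301762768 [ 0.4774315  -0.04632396 -0.7447696 ]
```

View pics/top0.png

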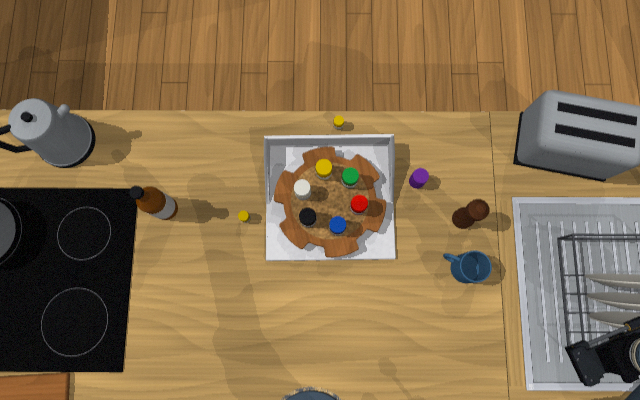

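View pics/side0.png

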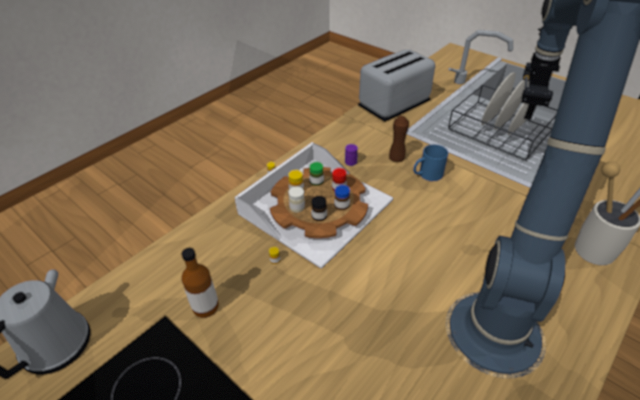

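```bash
cat > h.py <<'E'
import numpy as np,cv2
from workcell import bot,camera
def ray(c,u,v,z):
    d=c["R"].T@np.array([(u-c["cx"])/c["fx"],(v-c["cy"])/c["fy"],1]);o=-c["R"].T@c["t"]
    return o+d*(z-o[2])/d[2]
def proj(c,X):
    p=c["R"]@np.array(X)+c["t"];return c["fx"]*p[0]/p[2]+c["cx"],c["fy"]*p[1]/p[2]+c["cy"]
def lid(hsv,col):
    H={'red':None,'yellow':(22,34),'green':(50,80),'blue':(100,120)}[col]
    s=(hsv[...,1]>150)&(hsv[...,2]>90)
    h=hsv[...,0]
    m=s&(((h<4)|(h>176)) if H is None else (h>=H[0])&(h<=H[1]))
    n,l,st,ce=cv2.connectedComponentsWithStats(m.astype(np.uint8))
    return [(st[i,4],ce[i].round(1)) for i in range(1,n) if st[i,4]>30]
E
python3 - <<'E'
from h import *
c=camera("top");im=c["color"];hsv=cv2.cvtColor(im,cv2.COLOR_BGR2HSV)
for k in('red','yellow','green','blue'):
    for a,p in lid(hsv,k): print(k,a,p,ray(c,*p,.111).round(4))
crop=cv2.resize(im[125:270,235:500],None,fx=3,fy=3,interpolation=cv2.INTER_CUBIC);cv2.imwrite("pics/crop0.png",crop)
E
```

```text
red 219 [358.8 203.4] [ 0.5867 -0.1231  0.111 ]
yellow 99 [338.4 120.5] [ 0.8144 -0.0701  0.111 ]
yellow 244 [323.5 167.4] [ 0.6832 -0.0307  0.111 ]
yellow 102 [242.9 215.4] [0.5536 0.1772 0.111 ]
green 208 [350.  175.4] [ 0.6617 -0.1006  0.111 ]
blue 216 [337.3 224.4] [ 0.5312 -0.0672  0.111 ]
```

View pics/crop0.png

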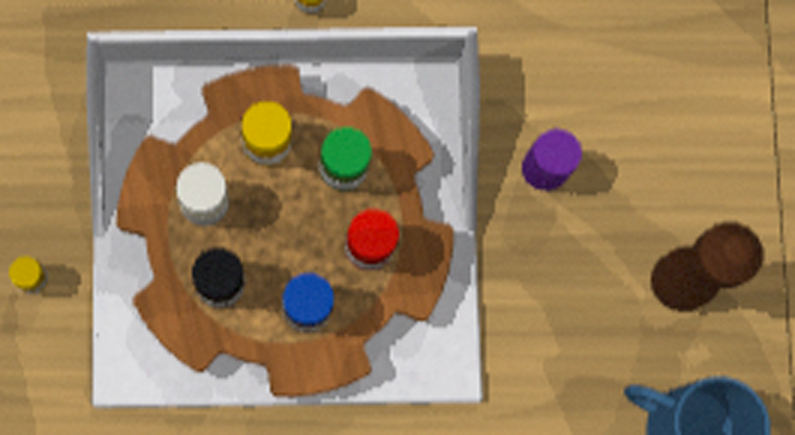

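```bash
python3 - <<'E'
from h import *
c=camera("top");im=c["color"]
P=lambda x,y,z:ray(c,235+(x+.5)/3-.5,125+(y+.5)/3-.5,z)[:2]
a=P(94,405,.012);b=P(482,401,.012)
bl=P(89,35,.074);br=P(478,29,.074)
print("front",a,b,np.linalg.norm(a-b),"back",bl,br,np.linalg.norm(bl-br))
print("yaw front",np.arctan2(*(a-b)[::-1])-np.pi/2,"back",np.arctan2(*(bl-br)[::-1])-np.pi/2, "depth",np.linalg.norm((bl+br-a-b)/2))
# disc mask: wood/cork orange
hsv=cv2.cvtColor(im,cv2.COLOR_BGR2HSV)
# lobes outer edge pts (crop)
pts=np.array([P(*p,.046) for p in [(205,88),(298,67),(364,88),(432,162),(452,226),(429,320),(371,345),(275,394),(202,371),(135,298),(118,232),(150,139),(245,68),(410,125),(330,383)]])
A=np.c_[2*pts,np.ones(len(pts))];s=np.linalg.lstsq(A,(pts**2).sum(1),rcond=None)[0]
print("disc",s[:2],np.sqrt(s[2]+s[:2]@s[:2]), (np.linalg.norm(pts-s[:2],axis=1)*1e3).round())
ctr=s[:2]
J={'red':(373,236),'yel':(266,127),'grn':(345,153),'blu':(308,298),'blk':(219,275),'wht':(201,187)}
Q={}
for k,p in J.items():
    q=P(*p,.111);Q[k]=q;print(k,q.round(4))
print("mean jars",np.mean(list(Q.values()),0))
for k,q in Q.items(): d=q-ctr;print(k,np.linalg.norm(d).round(4),np.degrees(np.arctan2(d[1],d[0])).round(1))
E
```

```text
front [0.44726721 0.12673041] [ 0.45270408 -0.22910435] 0.35587630206185483 back [0.7816494  0.13360795] [ 0.78906457 -0.22463626] 0.3583209416121365
yaw front 0.015278010620036309 back 0.02069569919725689 depth 0.3354193147932059
disc [ 0.61008888 -0.04647816] 0.15090135064804727 [150. 151. 150. 149. 154. 158. 136. 155. 153. 151. 152. 148. 154. 151.
 151.]
red [ 0.5869 -0.1236]
yel [ 0.6843 -0.0302]
grn [ 0.661  -0.0997]
blu [ 0.5323 -0.0672]
blk [0.552  0.0095]
wht [0.6298 0.0262]
mean jars [ 0.60770576 -0.04749715]
red 0.0805 -106.8
yel 0.076 12.4
grn 0.0736 -46.3
blu 0.0805 -165.1
blk 0.0807 136.1
wht 0.0753 74.8
```

```bash
python3 - <<'E'
from h import *
from scipy.spatial.transform import Rotation as Ro
c=camera("top");w=camera("wrist");s=bot.observe()
P=lambda x,y,z:ray(c,235+(x+.5)/3-.5,125+(y+.5)/3-.5,z)[:2]
ctr=np.array([.609,-.047])
for n,p in dict(n_a=(432,162),n_b=(452,226),n2a=(429,320),n2b=(371,345),n3a=(298,67),n3b=(364,88)).items():
    d=P(*p,.046)-ctr;print(n,np.linalg.norm(d).round(3),np.degrees(np.arctan2(d[1],d[0])).round(1))
print("mill top",P(729,254,.172),"mill base",P(683,285,.0),"mug top",P(722,420,.095),"purple",P(556,155,.06))
cam=-w["R"].T@w["t"];R=Ro.from_euler('xyz',s["ee_rot"])
print("cam in tool",R.inv().apply(cam-s["eef_pos"]),"optical axis in tool",R.inv().apply(w["R"][2]))
E
```

```text
n_a 0.149 -66.0
n_b 0.154 -89.8
n2a 0.157 -123.4
n2b 0.135 -144.3
n3a 0.152 -4.6
n3b 0.151 -29.3
mill top [ 0.56113566 -0.41110101] mill base [ 0.56328431 -0.42254146] mug top [ 0.43097507 -0.42185106] purple [ 0.67330532 -0.29517556]
cam in tool [ 0.07328648 -0.00034859 -0.16174272] optical axis in tool [-2.67586308e-01  5.81340820e-04  9.63533720e-01]
```

View pics/wrist0.png

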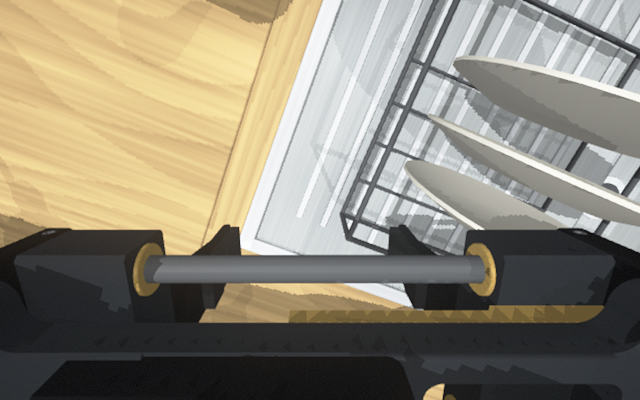

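```bash
cat >> h.py <<'E'
from scipy.spatial.transform import Rotation as Ro
CTR=np.array([.609,-.047])
def pose(r,th,z,tilt,ctr=CTR):
    t=np.radians(th); yaw=th+180
    R=Ro.from_euler('z',yaw,degrees=True)*Ro.from_euler('x',180,degrees=True)*Ro.from_euler('y',tilt,degrees=True)
    return np.r_[ctr+r*np.array([np.cos(t),np.sin(t)]),z],R
def rows(p0,R0,p1,R1,n,op=0):
    rv=(R0.inv()*R1).as_rotvec();out=[]
    for i in range(n):
        Ra=R0*Ro.from_rotvec(rv*i/n)
        out.append(np.r_[Ra.inv().apply((p1-p0)/n)*100,np.degrees(rv/n),op])
    return np.array(out)
def cur():
    s=bot.observe();return s["eef_pos"],Ro.from_euler('xyz',s["ee_rot"])
def pr(a):
    for r in a: print(', '.join('%g'%round(x,2) for x in r)+',')
E
python3 - <<'E'
from h import *
p,R=cur();P1,R1=pose(.185,-77,.24,15)
print(P1,(R.inv()*R1).as_rotvec(degrees=True));pr(rows(p,R,P1,R1,20))
E
```

```text
[ 0.65061595 -0.22725846  0.24      ] [ 10.65984881  12.3544212  -81.08285343]
2.61, -1.13, -0.09, 0.53, 0.62, -4.05, 0,
2.69, -0.94, -0.05, 0.53, 0.62, -4.05, 0,
2.75, -0.75, -0.01, 0.53, 0.62, -4.05, 0,
2.79, -0.55, 0.02, 0.53, 0.62, -4.05, 0,
2.83, -0.35, 0.06, 0.53, 0.62, -4.05, 0,
2.84, -0.15, 0.09, 0.53, 0.62, -4.05, 0,
2.84, 0.05, 0.12, 0.53, 0.62, -4.05, 0,
2.83, 0.25, 0.15, 0.53, 0.62, -4.05, 0,
2.81, 0.45, 0.18, 0.53, 0.62, -4.05, 0,
2.76, 0.65, 0.2, 0.53, 0.62, -4.05, 0,
2.71, 0.85, 0.23, 0.53, 0.62, -4.05, 0,
2.64, 1.04, 0.25, 0.53, 0.62, -4.05, 0,
2.56, 1.23, 0.26, 0.53, 0.62, -4.05, 0,
2.46, 1.41, 0.28, 0.53, 0.62, -4.05, 0,
2.35, 1.58, 0.29, 0.53, 0.62, -4.05, 0,
2.23, 1.74, 0.3, 0.53, 0.62, -4.05, 0,
2.1, 1.9, 0.31, 0.53, 0.62, -4.05, 0,
1.96, 2.05, 0.31, 0.53, 0.62, -4.05, 0,
1.8, 2.18, 0.31, 0.53, 0.62, -4.05, 0,
1.64, 2.31, 0.31, 0.53, 0.62, -4.05, 0,
```

Request:
step_arm(
  increments=[2.6,-1.1,-0.1,0.5,0.6,-4,0,2.7,-0.9,-0.1,0.5,0.6,-4,0,2.75,-0.75,0,0.5,0.6,-4,0,2.8,-0.55,0,0.5,0.6,-4,0,2.8,-0.35,0.05,0.5,0.6,-4,0,2.8,-0.15,0.1,0.5,0.6,-4,0,2.8,0.05,0.1,0.5,0.6,-4,0,2.8,0.25,0.15,0.5,0.6,-4,0,2.8,0.45,0.2,0.5,0.6,-4,0,2.8,0.65,0.2,0.5,0.6,-4,0],
)

```text
clock: 1.18
eef_pos: [0.4497, -0.4292, 0.2317]
ee_rot: [-3.096, -0.126, 1.074]
ft_force: [-0.0, -0.4, 0.6]
opening: 0.0283
```

```bash
python3 - <<'E'
from h import *
p,R=cur();P1,R1=pose(.185,-77,.24,15)
print(p,P1,(R.inv()*R1).as_rotvec(degrees=True));pr(rows(p,R,P1,R1,11))
E
```

```text
[ 0.44968921 -0.42922534  0.23167417] [ 0.65061595 -0.22725846  0.24      ] [  5.52416153   6.50864471 -40.88294941]
2.47, 0.74, 0.2, 0.5, 0.59, -3.72, 0,
2.42, 0.9, 0.22, 0.5, 0.59, -3.72, 0,
2.35, 1.06, 0.24, 0.5, 0.59, -3.72, 0,
2.28, 1.21, 0.25, 0.5, 0.59, -3.72, 0,
2.19, 1.36, 0.26, 0.5, 0.59, -3.72, 0,
2.1, 1.5, 0.27, 0.5, 0.59, -3.72, 0,
1.99, 1.63, 0.28, 0.5, 0.59, -3.72, 0,
1.88, 1.76, 0.29, 0.5, 0.59, -3.72, 0,
1.76, 1.88, 0.29, 0.5, 0.59, -3.72, 0,
1.63, 1.99, 0.29, 0.5, 0.59, -3.72, 0,
1.49, 2.1, 0.29, 0.5, 0.59, -3.72, 0,
```

Request:
step_arm(
  increments=[2.45,0.75,0.2,0.5,0.6,-3.7,0,2.4,0.9,0.2,0.5,0.6,-3.7,0,2.35,1.05,0.25,0.5,0.6,-3.7,0,2.3,1.2,0.25,0.5,0.6,-3.7,0,2.2,1.35,0.25,0.5,0.6,-3.7,0,2.1,1.5,0.25,0.5,0.6,-3.7,0,2,1.65,0.3,0.5,0.6,-3.7,0,1.9,1.75,0.3,0.5,0.6,-3.7,0,1.75,1.9,0.3,0.5,0.6,-3.7,0,1.6,2,0.3,0.5,0.6,-3.7,0,1.5,2.1,0.3,0.5,0.6,-3.7,0,0,0,0,0,0,0,0],
)

```text
clock: 2.18
eef_pos: [0.6551, -0.2215, 0.2396]
ee_rot: [3.137, -0.269, 1.804]
ft_force: [0.2, 0.5, 0.2]
opening: 0.0008
```

```bash
python3 - <<'E'
from h import *
p,R=cur();P1,R1=pose(.185,-77,.036,15)
print(p,P1,(R.inv()*R1).as_rotvec(degrees=True));pr(rows(p,R,P1,R1,8))
for n in("wrist","side","top"): cv2.imwrite(f"pics/{n}1.png",camera(n)["color"])
E
```

```text
[ 0.65506991 -0.2214815   0.23957446] [ 0.65061595 -0.22725846  0.036     ] [ 0.16123942 -0.39703521  0.3701001 ]
-0.73, -0.08, 2.44, 0.02, -0.05, 0.05, 0,
-0.73, -0.08, 2.44, 0.02, -0.05, 0.05, 0,
-0.73, -0.08, 2.44, 0.02, -0.05, 0.05, 0,
-0.72, -0.08, 2.44, 0.02, -0.05, 0.05, 0,
-0.72, -0.08, 2.44, 0.02, -0.05, 0.05, 0,
-0.72, -0.07, 2.44, 0.02, -0.05, 0.05, 0,
-0.72, -0.07, 2.44, 0.02, -0.05, 0.05, 0,
-0.72, -0.07, 2.44, 0.02, -0.05, 0.05, 0,
```

View pics/wrist1.png

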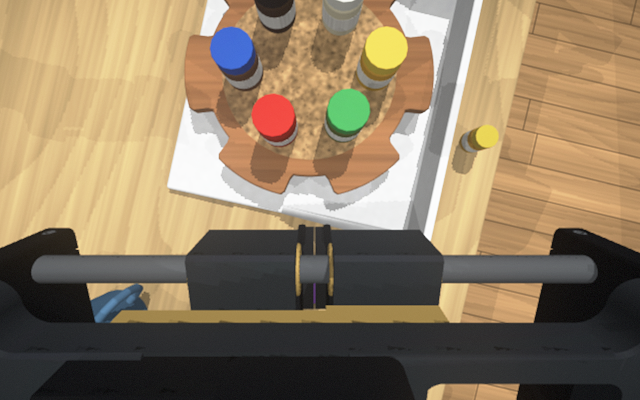

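View pics/side1.png

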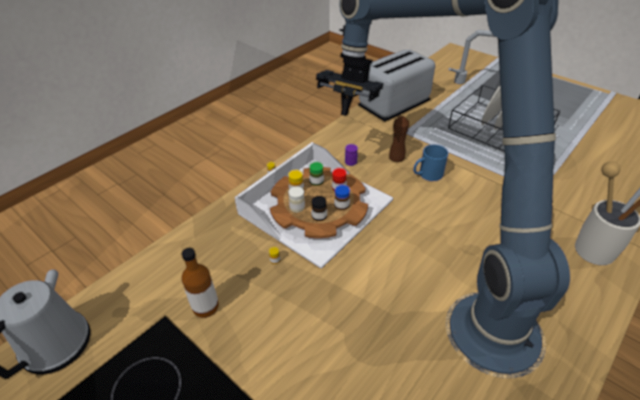

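```bash
python3 - <<'E'
from h import *
c=camera("wrist");im=c["color"];hsv=cv2.cvtColor(im,cv2.COLOR_BGR2HSV)
for k in('red','yellow','green','blue'):
    for a,p in lid(hsv,k):
        q=ray(c,*p,.111)[:2];d=q-CTR;print(k,a,p,q.round(4),np.linalg.norm(d).round(4),np.degrees(np.arctan2(d[1],d[0])).round(1))
for p in [(283,193),(332,193),(296,177),(330,177)]:
    q=ray(c,*p,.046)[:2];d=q-CTR;print(p,q.round(4),np.linalg.norm(d).round(4),np.degrees(np.arctan2(d[1],d[0])).round(1))
E
```

```text
red 1551 [278.1 110. ] [ 0.5907 -0.126 ] 0.0811 -103.1
yellow 1491 [388.4  43.6] [ 0.6848 -0.036 ] 0.0766 8.2
yellow 457 [490.8 128.4] [ 0.8049 -0.0967] 0.2021 -14.2
blue 1405 [235.2  41.7] [ 0.5331 -0.0682] 0.0788 -164.4
(283, 193) [ 0.6073 -0.2083] 0.1613 -90.6
(332, 193) [ 0.6662 -0.1949] 0.1586 -68.9
(296, 177) [ 0.6186 -0.1855] 0.1388 -86.1
(330, 177) [ 0.6594 -0.1762] 0.1387 -68.7
```

Request:
step_arm(
  increments=[-0.7,-0.1,2.4,0,0,0,0,-0.7,-0.1,2.4,0,0,0,0,-0.7,-0.1,2.4,0,0,0,0,-0.7,-0.1,2.4,0,0,0,0,-0.7,-0.1,2.4,0,0,0,0,-0.7,-0.1,2.4,0,0,0,0,-0.5,0,1.8,0,0,0,0,0,0,0,0,0,0,0],
)

```text
clock: 3.05
eef_pos: [0.6419, -0.235, 0.0665]
ee_rot: [-3.134, -0.266, 1.787]
ft_force: [-0.2, -0.2, -0.3]
opening: 0.0004
```

```bash
python3 - <<'E'
from h import *
p,R=cur();P1,R1=pose(.185,-77,.036,15)
print(p,P1,(R.inv()*R1).as_rotvec(degrees=True));pr(rows(p,R,P1,R1,2))
for n in("wrist","side","top"): cv2.imwrite(f"pics/{n}2.png",camera(n)["color"])
E
```

```text
[ 0.64191071 -0.23498661  0.06651411] [ 0.65061595 -0.22725846  0.036     ] [-0.30499308 -0.24700507 -0.58125615]
-0.13, 0.52, 1.54, -0.15, -0.12, -0.29, 0,
-0.13, 0.52, 1.54, -0.15, -0.12, -0.29, 0,
```

View pics/wrist2.png

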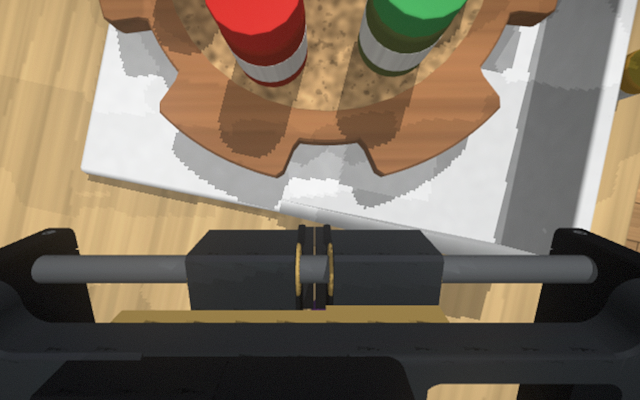

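View pics/side2.png

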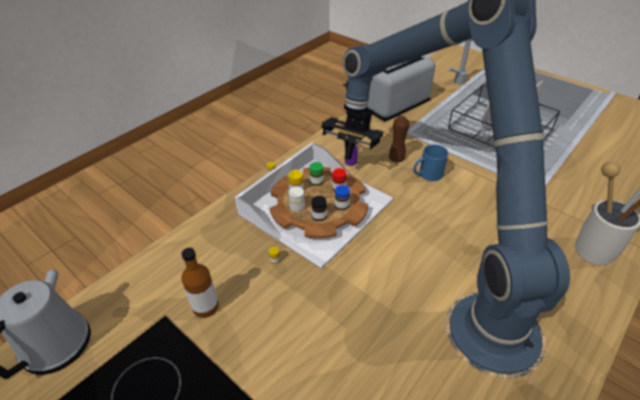

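```bash
python3 - <<'E'
from h import *
c=camera("wrist")
for p in [(281,176),(377,176),(298,143),(362,143)]:
    q=ray(c,*p,.046)[:2];d=q-CTR;print(p,q.round(4),np.linalg.norm(d).round(4),np.degrees(np.arctan2(d[1],d[0])).round(1))
p,R=cur();P1,R1=pose(.185,-77,.036,15);print(p)
pr(rows(p,R,P1,R1,2))
print(proj(c,P1),proj(c,pose(.142,-77,.046,0)[0]))
E
```

```text
(281, 176) [ 0.616  -0.1999] 0.1531 -87.4
(377, 176) [ 0.6792 -0.1858] 0.1555 -63.2
(298, 143) [ 0.6224 -0.1757] 0.1294 -84.1
(362, 143) [ 0.6644 -0.1663] 0.1316 -65.1
[ 0.64678952 -0.23447278  0.07305121]
-0.18, 0.26, 1.87, 0.12, 0.02, -0.19, 0,
-0.18, 0.26, 1.87, 0.12, 0.02, -0.19, 0,
(np.float64(321.83043119930454), np.float64(225.15557615114346)) (np.float64(321.77598124355916), np.float64(162.95925227300975))
```

Request:
step_arm(
  increments=[0,0,0,0,0,0,0,0,0,0,0,0,0,0],
)

```text
clock: 3.42
eef_pos: [0.6466, -0.234, 0.0728]
ee_rot: [3.139, -0.261, 1.791]
ft_force: [0.5, 0.8, 1.1]
opening: 0.0004
```

Request:
step_arm(
  increments=[0,0,0,0,0,0,0],
)

```text
clock: 3.5
eef_pos: [0.6463, -0.2339, 0.0723]
ee_rot: [3.14, -0.262, 1.791]
ft_force: [-0.4, -0.2, -1.4]
opening: -0.0
```

```bash
python3 - <<'E'
from h import *
for i in range(5):
    c=camera("wrist");s=bot.observe();print(s["eef_pos"].round(4),s["ee_rot"].round(4),s["joint_positions"].round(4), (-c["R"].T@c["t"]).round(4))
E
```

```text
[ 0.6462 -0.2338  0.072 ] [ 3.1406 -0.2621  1.7914] [ 0.6854  0.7642 -0.4872  1.4883  0.1158  1.0869  0.4576] [ 0.6405 -0.2059  0.2474]
[ 0.646  -0.2338  0.0717] [ 3.141  -0.2623  1.7912] [ 0.6854  0.7645 -0.4871  1.4885  0.1158  1.0869  0.4576] [ 0.6404 -0.2059  0.2471]
[ 0.6459 -0.2337  0.0715] [ 3.1413 -0.2626  1.7912] [ 0.6854  0.7648 -0.4871  1.4886  0.1158  1.0869  0.4576] [ 0.6404 -0.2059  0.2469]
[ 0.6458 -0.2337  0.0713] [ 3.1415 -0.2627  1.7912] [ 0.6854  0.765  -0.487   1.4887  0.1159  1.0868  0.4576] [ 0.6403 -0.2059  0.2467]
[ 0.6458 -0.2337  0.0712] [ 3.1416 -0.2628  1.7911] [ 0.6854  0.7651 -0.487   1.4887  0.1158  1.0868  0.4576] [ 0.6403 -0.2058  0.2465]
```

```bash
python3 - <<'E'
from h import *
p,R=cur();P1,R1=pose(.182,-75.5,.036,15)
print(P1);pr(rows(p,R,P1,R1,4))
p2,R2=pose(.144,-75.5,.036,15);pr(rows(P1,R1,p2,R2,6))
p3,R3=pose(.144,-77.5,.036,15);pr(rows(p2,R2,p3,R3,1))
E
```

```text
[ 0.65456916 -0.22320287  0.036     ]
-0.03, 0.27, 0.9, 0.12, -0.01, -0.45, 0,
-0.03, 0.27, 0.9, 0.12, -0.01, -0.45, 0,
-0.03, 0.27, 0.9, 0.12, -0.01, -0.45, 0,
-0.03, 0.28, 0.9, 0.12, -0.01, -0.45, 0,
0.61, -0, 0.16, 0, 0, 0, 0,
0.61, -0, 0.16, 0, 0, 0, 0,
0.61, -0, 0.16, 0, 0, 0, 0,
0.61, -0, 0.16, 0, 0, 0, 0,
0.61, -0, 0.16, 0, 0, 0, 0,
0.61, -0, 0.16, 0, 0, 0, 0,
0.01, -0.5, 0, -0.52, 0, 1.93, 0,
```

Request:
step_arm(
  increments=[0,0.27,0.9,0.1,0,-0.45,0,0,0.27,0.9,0.1,0,-0.45,0,0,0.27,0.9,0.1,0,-0.45,0,0,0.27,0.9,0.1,0,-0.45,0,0,0,0,0,0,0,0,0,0,0,0,0,0,0,0,0,0,0,0,0,0],
)

```text
clock: 4.33
eef_pos: [0.6535, -0.2228, 0.0386]
ee_rot: [-3.14, -0.263, 1.824]
ft_force: [-7.8, -3.4, 16.8]
opening: 0.0005
```

```bash
python3 - <<'E'
from h import *
c=camera("wrist");cv2.imwrite("pics/wrist3.png",c["color"])
p,R=cur();d=p[:2]-CTR;print(p,np.linalg.norm(d),np.degrees(np.arctan2(d[1],d[0])))
p2,R2=pose(.144,-75.5,.036,15);pr(rows(p,R,p2,R2,6)[[0,5]])
E
```

```text
[ 0.65348362 -0.22280963  0.03866602] 0.1813499946795056 -75.80093472962022
0.59, 0.02, 0.2, -0.01, -0.01, -0, 0,
0.59, 0.02, 0.2, -0.01, -0.01, -0, 0,
```

View pics/wrist3.png

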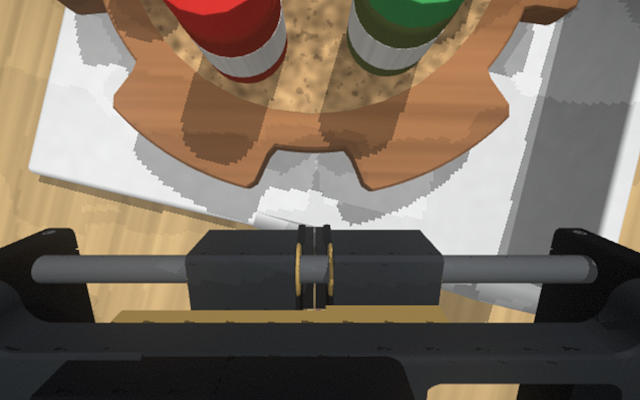

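Request:
step_arm(
  increments=[0,0,-0.6,0,0,0,0,0.4,0,0.1,0,0,0,0,0.6,0,0.15,0,0,0,0,0.6,0,0.15,0,0,0,0,0.6,0,0.15,0,0,0,0,0,0,0,0,0,0,0,0,0,0,0,0,0,0],
)

```text
clock: 4.97
eef_pos: [0.6487, -0.2002, 0.0422]
ee_rot: [3.141, -0.264, 1.825]
ft_force: [-0.0, -0.3, 0.2]
opening: 0.0004
```

```bash
python3 - <<'E'
from h import *
c=camera("wrist");cv2.imwrite("pics/wrist4.png",c["color"])
c=camera("side");cv2.imwrite("pics/side4.png",cv2.resize(c["color"][90:260,220:460],None,fx=3,fy=3))
s=bot.observe();print(s["ft_force"])
p,R=cur();d=p[:2]-CTR;print(p,np.linalg.norm(d),np.degrees(np.arctan2(d[1],d[0])))
p2,R2=pose(.144,-75.5,.036,15);pr(rows(p,R,p2,R2,4)[[0,3]])
E
```

```text
[-0.40876195  0.68902578  0.22529547]
[ 0.64884665 -0.20159759  0.0423041 ] 0.15965015074449299 -75.54690950095801
0.34, 0, 0.25, 0.02, -0.02, -0, 0,
0.34, 0, 0.25, 0.02, -0.02, -0, 0,
```

View pics/wrist4.png

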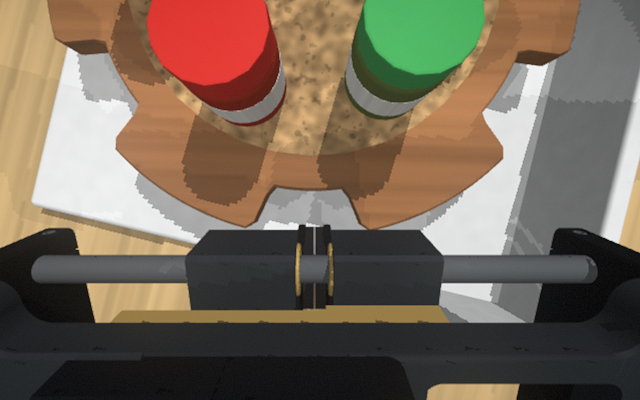

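View pics/side4.png

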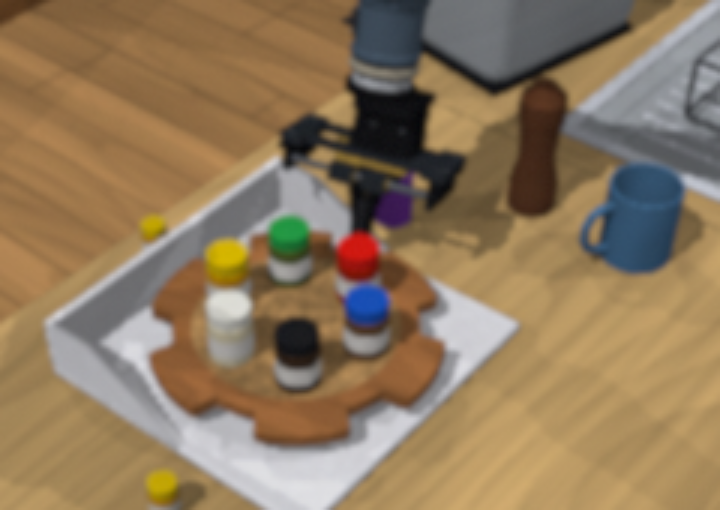

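Request:
step_arm(
  increments=[0.4,0,0.1,0,0,0,0,0.4,0,0.1,0,0,0,0,0.3,0,0.3,0,0,0,0,0.3,0,0.4,0,0,0,0,0,0,0,0,0,0,0,0,0,0,0,0,0,0,0,0,0,0,0,0,0],
)

```text
clock: 5.65
eef_pos: [0.6449, -0.1864, 0.0374]
ee_rot: [3.14, -0.263, 1.823]
ft_force: [-0.6, -0.3, -0.0]
opening: 0.0005
```

```bash
python3 - <<'E'
from h import *
c=camera("wrist");cv2.imwrite("pics/wrist5.png",c["color"])
s=bot.observe();print(s["ft_force"])
p,R=cur();d=p[:2]-CTR;print(p,np.linalg.norm(d),np.degrees(np.arctan2(d[1],d[0])))
p1,R1=pose(.144,-75.5,.036,15)
p2,R2=pose(.144,-77.5,.036,15);pr(rows(p1,R1,p2,R2,1))
E
```

```text
[0.88820524 0.14496839 0.92729998]
[ 0.64499948 -0.18658421  0.03751977] 0.14415170312269263 -75.53827077532526
0.01, -0.5, 0, -0.52, 0, 1.93, 0,
```

View pics/wrist5.png

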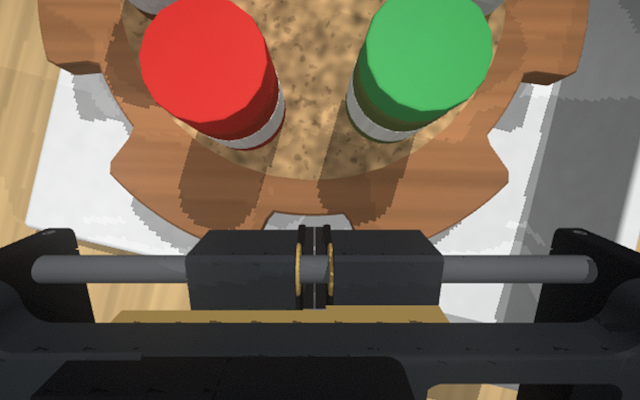

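Request:
step_arm(
  increments=[0,-0.25,0,-0.26,0,0.97,0,0,-0.25,0,-0.26,0,0.97,0,0,-0.35,0,-0.36,0,1.35,0,0.01,-0.5,0,-0.52,0,1.93,0,0.01,-0.5,0,-0.52,0,1.93,0,0.01,-0.5,0,-0.52,0,1.93,0,0.01,-0.5,0,-0.52,0,1.93,0,0.01,-0.5,0,-0.52,0,1.93,0,0.01,-0.5,0,-0.52,0,1.93,0,0.01,-0.5,0,-0.52,0,1.93,0,0.01,-0.5,0,-0.52,0,1.93,0,0.01,-0.5,0,-0.52,0,1.93,0],
)

```text
clock: 6.7
eef_pos: [0.5913, -0.1899, 0.0377]
ee_rot: [3.14, -0.263, 1.447]
ft_force: [0.9, -1.0, -0.2]
opening: 0.0005
```

```bash
python3 - <<'E'
from h import *
c=camera("wrist");cv2.imwrite("pics/wrist6.png",c["color"])
c=camera("top");print(lid(cv2.cvtColor(c["color"],cv2.COLOR_BGR2HSV),'red'))
s=bot.observe();print(s["ft_force"])
p,R=cur();d=p[:2]-CTR;print(p,np.linalg.norm(d),np.degrees(np.arctan2(d[1],d[0])),s["joint_positions"].round(2))
E
```

```text
[(np.int32(225), array([356.1, 210.3]))]
[ 0.05021156 -0.13140064 -0.41227766]
[ 0.59031556 -0.18968548  0.0376084 ] 0.14390363233456782 -97.46034220217945 [ 0.68  0.67 -0.44  1.76  0.02  0.82  0.19]
```

View pics/wrist6.png

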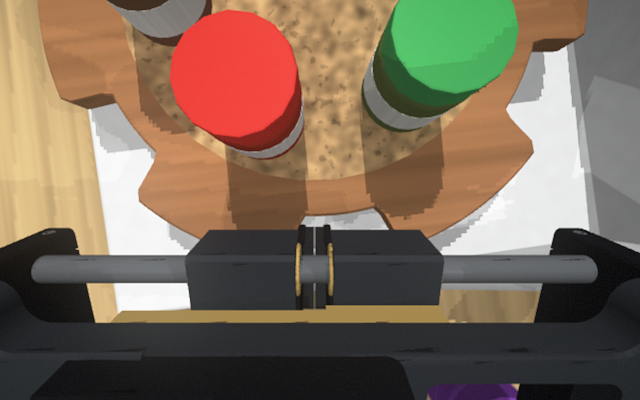

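Request:
step_arm(
  increments=[0,-0.25,0,-0.26,0,0.97,0,0.01,-0.5,0,-0.52,0,1.93,0,0.01,-0.5,0,-0.52,0,1.93,0,0.01,-0.5,0,-0.52,0,1.93,0,0.01,-0.5,0,-0.52,0,1.93,0,0.01,-0.5,0,-0.52,0,1.93,0,0.01,-0.5,0,-0.52,0,1.93,0,0.01,-0.5,0,-0.52,0,1.93,0,0.01,-0.5,0,-0.52,0,1.93,0,0.01,-0.5,0,-0.52,0,1.93,0,0.01,-0.5,0,-0.52,0,1.93,0,0.01,-0.5,0,-0.52,0,1.93,0],
)

```text
clock: 7.8
eef_pos: [0.5371, -0.1715, 0.0379]
ee_rot: [3.14, -0.264, 1.045]
ft_force: [0.9, -0.3, -0.6]
opening: 0.0005
```

```bash
cat >> h.py <<'E'
def rep():
    for n in("top","wrist"):
        c=camera(n)
        for k in('red','blue','green'):
          for a,uv in lid(cv2.cvtColor(c["color"],cv2.COLOR_BGR2HSV),k):
            q=ray(c,*uv,.111)[:2];d=q-CTR;print(n,k,a,uv,q.round(4),np.linalg.norm(d).round(4),np.degrees(np.arctan2(d[1],d[0])).round(1))
    s=bot.observe();p,R=cur();d=p[:2]-CTR;print(s["clock"],s["ft_force"].round(1),p.round(4),np.linalg.norm(d).round(4),np.degrees(np.arctan2(d[1],d[0])).round(1),s["joint_positions"].round(2))
E
python3 - <<'E'
from h import *
rep()
E
```

```text
top red 225 [349.  218.9] [ 0.5457 -0.0974] 0.0809 -141.5
top blue 220 [318.6 223.3] [ 0.5339 -0.0189] 0.0802 159.5
top green 206 [358.4 191. ] [ 0.6197 -0.1223] 0.0761 -81.9
wrist red 13525 [235.7  76.7] [ 0.5471 -0.0981] 0.0803 -140.4
wrist green 36 [471.4   8.4] [ 0.6279 -0.1183] 0.0738 -75.2
7.9 [ 0.  -1.2  0.1] [ 0.5362 -0.1709  0.0378] 0.1437 -120.5 [ 0.67  0.55 -0.38  1.97 -0.11  0.6  -0.09]
```

Request:
step_arm(
  increments=[0,-0.25,0,-0.26,0,0.97,0,0.01,-0.5,0,-0.52,0,1.93,0,0.01,-0.5,0,-0.52,0,1.93,0,0.01,-0.5,0,-0.52,0,1.93,0,0.01,-0.5,0,-0.52,0,1.93,0,0.01,-0.5,0,-0.52,0,1.93,0,0.01,-0.5,0,-0.52,0,1.93,0,0.01,-0.5,0,-0.52,0,1.93,0,0.01,-0.5,0,-0.52,0,1.93,0,0.01,-0.5,0,-0.52,0,1.93,0,0.01,-0.5,0,-0.52,0,1.93,0,0.01,-0.5,0,-0.52,0,1.93,0],
)

```text
clock: 8.9
eef_pos: [0.495, -0.134, 0.0382]
ee_rot: [3.14, -0.264, 0.645]
ft_force: [-0.3, -0.6, 0.5]
opening: 0.0008
```

```bash
python3 - <<'E'
from h import *
rep()
E
```

```text
top red 222 [338.5 224.4] [ 0.5313 -0.0702] 0.0811 -163.4
top blue 218 [308.6 216.8] [0.5507 0.0071] 0.0795 137.1
top green 216 [358.1 202.4] [ 0.5893 -0.1213] 0.0768 -104.8
wrist red 13407 [235.6  78.1] [ 0.5321 -0.0702] 0.0804 -163.2
9.0 [ 0.4 -0.1  0.4] [ 0.4942 -0.1329  0.0381] 0.1434 -143.2 [ 0.55  0.44 -0.3   2.17 -0.23  0.4  -0.42]
```

Request:
step_arm(
  increments=[0,-0.25,0,-0.26,0,0.97,0,0,-0.38,0,-0.39,0,1.45,0,0,-0.38,0,-0.39,0,1.45,0,0,-0.38,0,-0.39,0,1.45,0,0,-0.38,0,-0.39,0,1.45,0,0,-0.38,0,-0.39,0,1.45,0,0,-0.25,0,-0.26,0,0.97,0,0,-0.25,0,-0.26,0,0.97,0,0,-0.25,0,-0.26,0,0.97,0,0,-0.25,0,-0.26,0,0.97,0,0,0,0,0,0,0,0,0,0,0,0,0,0,0],
)

```text
clock: 10.0
eef_pos: [0.4783, -0.1066, 0.0381]
ee_rot: [3.142, -0.264, 0.429]
ft_force: [0.3, -0.3, 0.8]
opening: 0.0005
```

```bash
python3 - <<'E'
from h import *
rep()
E
```

```text
top red 227 [331.4 225.8] [ 0.5275 -0.052 ] 0.0816 -176.5
top blue 217 [304.  211.3] [0.5651 0.0192] 0.0794 123.5
top green 220 [355.8 208.6] [ 0.5729 -0.1152] 0.0771 -117.9
wrist red 13361 [234.   77.5] [ 0.5289 -0.0534] 0.0803 -175.4
10.1 [-0.2  0.3 -1.2] [ 0.4784 -0.107   0.0381] 0.1437 -155.3 [ 0.41  0.39 -0.21  2.26 -0.28  0.3  -0.66]
```

Request:
step_arm(
  increments=[0,-0.25,0,-0.26,0,0.97,0,0,-0.25,0,-0.26,0,0.97,0,0,-0.2,0,-0.2,0,0.8,0,0,0,0,0,0,0,0,0,0,0,0,0,0,0],
)

```text
clock: 10.52
eef_pos: [0.4754, -0.1001, 0.0381]
ee_rot: [-3.141, -0.264, 0.38]
ft_force: [0.5, -0.4, -0.1]
opening: 0.0007
```

```bash
python3 - <<'E'
from h import *
rep();cv2.imwrite("pics/wrist7.png",camera("wrist")["color"])
p,R=cur();print(R.inv().apply([0,0,1]))
E
```

```text
top red 225 [330.1 225.7] [ 0.5278 -0.0486] 0.0812 -178.9
top blue 215 [303.4 210.1] [0.5683 0.0208] 0.0791 121.0
top green 220 [355.1 209.9] [ 0.5695 -0.1133] 0.0772 -120.8
wrist red 13359 [234.6  77.6] [ 0.5287 -0.0496] 0.0803 -178.2
wrist green 47 [493.8  77.8] [ 0.5616 -0.1318] 0.0972 -119.2
10.6167 [ 0.  -1.3 -0.2] [ 0.4756 -0.1004  0.0381] 0.1437 -158.2 [ 0.37  0.38 -0.18  2.28 -0.29  0.28 -0.71]
[ 2.61177672e-01 -2.37665919e-04 -9.65290716e-01]
```

View pics/wrist7.png

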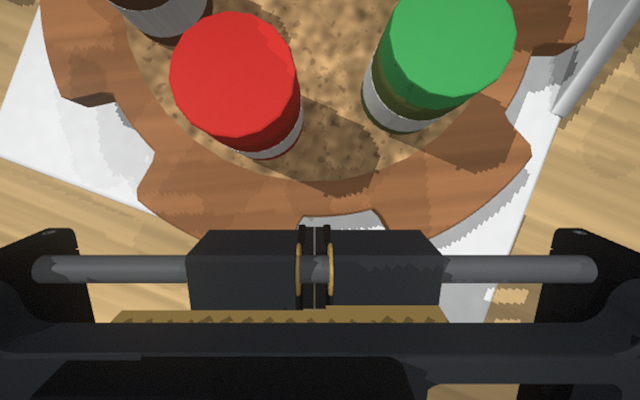

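Request:
step_arm(
  increments=[0,0.3,0,0,0,0,0,0,0.4,0,0,0,0,0,0,0,0,0,0,0,0,0.26,0,-0.97,0,0,0,0,0.26,0,-0.97,0,0,0,0,0.4,0,-1.5,0,0,0,0,0.5,0,-2,0,0,0,0,0.5,0,-2,0,0,0,0,0.5,0,-2,0,0,0,0,0.5,0,-2,0,0,0,0,0,0,0,0,0,0,0,0,0,0,0,0,0,0],
)

```text
clock: 11.67
eef_pos: [0.4773, -0.1081, 0.1572]
ee_rot: [3.14, -0.266, 0.379]
ft_force: [-0.1, -0.5, 0.4]
opening: 0.0003
```

```bash
python3 - <<'E'
from h import *
rep()
for n in("top","side"): cv2.imwrite(f"pics/{n}8.png",camera(n)["color"])
E
```

```text
top red 230 [329.9 225.8] [ 0.5275 -0.0481] 0.0815 -179.2
top blue 215 [303.4 210.1] [0.5683 0.0208] 0.0791 121.0
top green 219 [355.2 209.9] [ 0.5695 -0.1136] 0.0774 -120.7
wrist red 2798 [266.8 136.8] [ 0.529  -0.0492] 0.08 -178.4
wrist blue 2671 [198.9  50.7] [0.5692 0.0204] 0.0783 120.6
11.7667 [-0.2  0.5 -0.2] [ 0.4759 -0.1076  0.1553] 0.1462 -155.5 [ 0.35  0.16 -0.13  2.18 -0.23  0.6  -0.79]
```

View pics/top8.png

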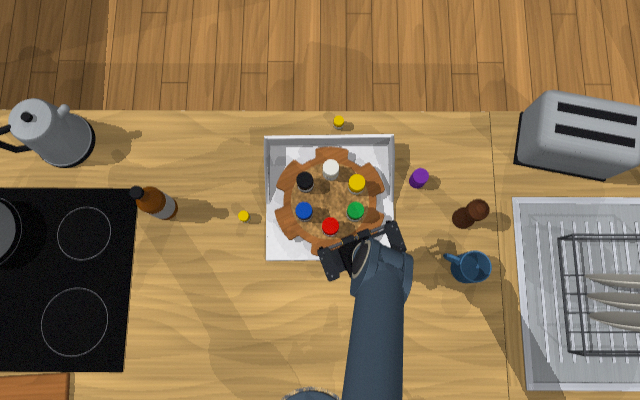

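View pics/side8.png

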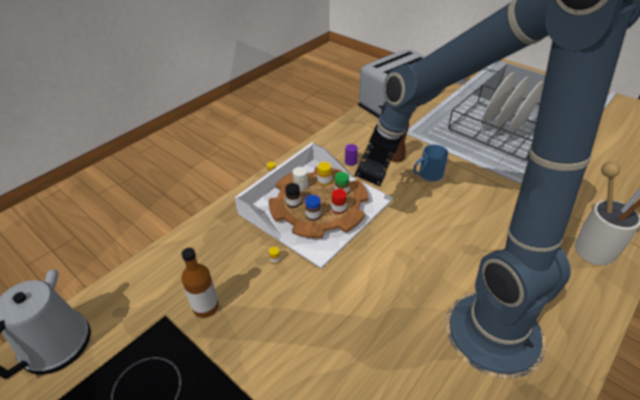

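```bash
python3 - <<'E'
from h import *
rep();print(bot.close_job())
E
```

```text
top red 225 [330.  225.8] [ 0.5275 -0.0483] 0.0815 -179.1
top blue 215 [303.4 210.1] [0.5683 0.0208] 0.0791 121.0
top green 218 [355.2 209.9] [ 0.5695 -0.1136] 0.0774 -120.7
wrist red 2824 [267.2 135.9] [ 0.529  -0.0492] 0.0801 -178.4
wrist blue 2706 [199.   49.4] [0.5691 0.0204] 0.0783 120.6
11.9667 [ 0.4  1.1 -0.9] [ 0.476  -0.1076  0.1551] 0.1461 -155.5 [ 0.35  0.16 -0.13  2.18 -0.23  0.6  -0.79]
the job is handed in; nothing more can be done
None
```

I put the closed fingertips, tilted outward, into the notch between the red and green jars and pushed the rim clockwise by about 73°. I then backed off, lifted the hand clear and handed the job in at about 12 s.

**Last checks:**
- **Red jar position:** the top and wrist cameras put the red jar within about 1 mm of the stand's middle line, at the front (limit 15 mm).
- **At rest:** pictures taken before and after the last 0.2 s agree to within 0.2 mm, so the turntable was still.
- **Jars and other objects:** in the last top and side pictures all six jars look upright. The mug, mill and bottle are where they were at the start. I judged both by eye.
- **Hand clear:** the fingertips were at about 155 mm, with no contact force beyond sensor noise.

**What went wrong or disagreed:**
- **Stand touched:** on the way down the fingertip pressed on the stand with about 19 N, most likely on the sloping right cheek. I lifted off and went in from higher. The stand is fixed, and the next pictures showed nothing moved.
- **Axis estimates:** the turntable's axis came out about 8 mm further forward than the middle of the board. I used the value fitted to the disc and jars. The difference runs front to back, so it barely affects the sideways result.

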